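# Advance the pipe to the length stop in the sawing jig

### The job

Get the pipe-sawing jig ready for the next cut: flip the toggle clamp open, lift the short cut-off piece of pipe out of the V-groove and put it down in the blue tray. Then push the long pipe gently along the V-groove until its end is fully up against the length stop, without shoving the stop off its setting or lifting the pipe out of the groove, and press the clamp handle fully down again so that it holds the pipe. Leave everything else on the bench where it stands.

Things in the scene. Friction and masses are not known exactly. Their poses are not given: they have to be found in the camera images.
- jig: Pipe-sawing jig screwed to the bench: plywood base 175 x 390 x 15 mm with an aluminium V-rail along the jig's y. Origin on the bench under the groove's centre line at the saw slot; z up, x away from the robot, y along the groove towards the stop. Four steel saw-guide pins, 8 mm thick, 100 mm high, stand at x = +-36, y = +-6.5 mm. The clamp sits on a wooden block at y = -59 to -15, x = 34 to 122 mm
- groove (a point): point on the axis of a pipe lying in the groove, at the saw slot, 64 mm above the bench; axes as the jig's. The 90 degree groove is 28 mm wide and 14 mm deep, the rail 50 mm wide, from y = -200 to +155 mm; its top is at height 54 mm, 10 mm below the pipe's axis, so fingers can take a pipe from above across its diameter
- clamp_handle (a joint): angle (rad) of the clamp's handle: 0 = fully down, level, pointing along the jig's +x, clamped (so at the start); 1.15 = raised all the way, clamp open, its arm swung up off the pipe. It stays where it is left and takes about 3 to 5 N at the grip to move. Above 0.85 counts as open; the arm bites only in the last 0.1 rad
- clamp_hinge (a point): hinge of the handle, at the jig's x = 88, y = -37 mm, height 106 mm; the hinge axis is the jig's y. The handle's end swings up and over towards the groove as it opens
- clamp_grip (a point): point on the axis of the handle's round red grip (18 mm diameter, 80 mm long, reaching from 45 to 125 mm from the hinge axis), 80 mm from the hinge axis; at height 106 mm when the handle is down
- clamp_arm: steel arm of the toggle clamp with a rubber foot 18 mm across that comes down on top of the pipe at the jig's y = -37 mm, x = 0; linked to the handle, it rises as the handle is raised. Origin on its hinge, at the jig's x = 50, y = -37 mm, height 92 mm
- stock: the long grey galvanised steel pipe, 34 mm diameter, 200 mm long, 0.4 to 0.65 kg, lying in the V-groove under the clamp. Origin at its centre, its y axis along the pipe; its ends are 100 mm from the origin. Sliding it along the groove takes about 3 to 7 N
- piece: the short cut-off piece of the same pipe, 34 mm diameter, 60 mm long, about 0.15 kg, lying loose in the groove between the long pipe and the stop. Origin at its centre, its y axis along the piece
- stop_face (a point): centre of the stop's flat steel face that the pipe end must meet, on the groove's centre line at the height of the pipe's axis (64 mm); axes parallel to the jig's, y pointing away from the pipe. The blue stop is set for the next length; its thumb screw holds it on the rail, but a push over about 45 N or a hard knock shifts it. It reaches 38 mm beyond its face; its top is at height 92 mm
- blue_tray: open blue plastic tray standing fast on the bench, 160 mm (x) by 130 mm (y) by 45 mm high, walls and floor 4 mm. Origin at the centre of its underside
- scrap_box: open cardboard box with a few scraps, 160 x 130 x 60 mm high, fixed; not for the cut piece. Origin at the centre of its underside
- jar_blue: glass jar of screws with a blue lid, 76 mm diameter, 110 mm high; leave alone. Origin under its centre
- jar_red: glass jar of screws with a red lid, 72 mm diameter, 90 mm high; leave alone. Origin under its centre
- jar_white: glass jar of screws with a white lid, 74 mm diameter, 100 mm high; leave alone. Origin under its centre
- boxes: stack of three black cartons, 100 x 150 x 120 mm high; leave alone. Origin under its centre
- hacksaw: hacksaw lying flat beyond the jig, about 110 x 370 mm, 24 mm thick; leave alone. Origin on the bench under the middle of its blade
- tape: roll of cream tape lying flat, 100 mm diameter, 48 mm high; leave alone. Origin under its centre
Not all that is in view belongs to the job. Several things have the shape of the stock; the one meant has the colours described above.

How it is judged (in metres and radians):
On the way, in this order (a step that is already met when the one before it is completed fails the run):
1. the clamp is open and the cut piece lies in the blue tray (value of joint clamp_handle above 0.7 rad and x of piece in the frame of blue_tray between -0.08 and 0.08 m and y of piece in the frame of blue_tray between -0.065 and 0.065 m and z of piece in the frame of blue_tray below 0.04 m and contact force between the fingers and piece below 0.1 N), for 0.2 s.
2. the long pipe has been pushed along the groove up to the stop with the clamp open (value of joint clamp_handle above 0.5 rad and y of stock in the frame of stop_face above -0.102 m), for 0.2 s.
At the end, for the whole second after the job is handed in: The long pipe lies in the groove with its end within 2 mm of the stop's face, the clamp handle is fully down (below 0.1 rad) with the arm pressing on the pipe (over 3 N), and the cut piece lies at rest inside the blue tray (y of stock in the frame of stop_face above -0.102 m and distance between stock and stop_face below 0.103 m and value of joint clamp_handle below 0.1 rad and contact force between clamp_arm and stock above 3 N and x of piece in the frame of blue_tray between -0.08 and 0.08 m and y of piece in the frame of blue_tray between -0.065 and 0.065 m and z of piece in the frame of blue_tray below 0.04 m and linear speed of piece below 0.03 m/s and linear speed of stock below 0.02 m/s); the robot touches nothing.
It fails at once if the length stop shoved more than 3 mm off its setting (distance of stop_face from where it was at the start of the episode above 0.003 m).
It fails at once if the long pipe lifted or tipped out of the groove (z of stock in the frame of jig above 0.074 m or x of stock in the frame of jig above 0.01 m or x of stock in the frame of jig below -0.01 m or angle between the y axis of stock and the y axis of jig, either way round above 0.1 rad).
It fails at once if a bystander moved more than 30 mm (distance of any of jar_blue, jar_red, jar_white, boxes, hacksaw, tape from where it was at the start of the episode above 0.03 m).
It also fails if it takes over 72 s, if anything falls off the work surface, if the arm or the gripper's body presses on something with over 40 N, if the wrist force passes 120 N, or if a joint passes its speed limit or range.

### The arm

A 7-joint arm with a two-finger parallel gripper is mounted at the origin on the work surface. World frame = base frame: x ahead of the robot, y to its left, z up, the work surface at z = 0. Lengths are in mm, angles in rad, forces in N, time in s.
With the tool pointing down it reaches from about 425 to 1025 mm from the base axis. Payload 9.4 kg.
Tool frame: the origin (TCP) lies at the very end of the fingers, on their centre line; the grasp point (between the pads) lies 19 mm behind it (r.grip_depth is the z of the grasp point in the tool frame, in mm); z points along the fingers, y is the line along which they close (so a half turn about z gives the same grasp; the last joint's range is limited). The gripper opens to 85 mm and grips with 20 to 120 N. Pads are 22 mm wide; open, the fingers measure 114 mm over their backs; the gripper's body (76 mm by 85 mm) begins 54 mm behind the grasp point. The pads swing forward as they close: fully open they stand 13 mm farther back than shut.
Start: joints at [1.107, 0.599, -0.003, 1.599, 0.002, 0.943, -0.08], TCP at [273.48, -671.441, 231.275] pointing down, gripper open.
Joint ranges: [-2.57, 2.57], [-0.35, 1.97], [-1.29, 1.29], [0.11, 2.56], [-1.05, 4.19], [0.11, 1.86], [-2.63, 2.63]. Speed limits (rad/s): [2.22, 2.22, 3.01, 3.01, 3.14, 3.14, 3.14].

### API

Orientations are given as a unit quaternion [x, y, z, w].
In Python, from bench import get_obs, eyes, ticket, r gives the robot as it stands. The module is installed in compiled form; this text tells all that it offers.
- The arm moves only by the shell command python3 -m inch 'ROWS' [OPENING] [FORCE]. ROWS is JSON, a list of rows, each a list of 4 numbers: the shift along the tool's x, y, z in mm, then the turn about the tool's z in rad. A call has 1 to 12 rows; each row shifts and turns the commanded pose from where the row before left it, along the tool's axes as they then stand; what a row does not reach is not made up. A row lasts 1/8 s, in which the tool goes at most 62.5 mm and 10.7 degrees, less where a joint would pass 70% of its speed; a pose out of reach is approached as far as the arm can. A call is refused whole if a number of a shift passes 62.5 or a number of a turn 0.188, either way. A call with a gripper value outside its range is refused whole. OPENING is the closure, from -1 (fully open) to 1 (shut), so that 0 is half open, set as the call begins (- or left out, the last holds). The fingers move at their own pace and stop on an object; FORCE is the grip in N (left out, the last holds). Time passes only in rows, so rows that do not move let the fingers close. It gives the time, the measured TCP pose, the force, the opening and the grip force at its end, in the units of the state.
- get_obs(): the state, without advancing time (a new reading comes with each control period).
- eyes.capture(name): name is "scene" or "side" or "wrist"; returns a dict with "color" (384x512x3 uint8, red, green, blue), "fx", "fy", "cx", "cy" (pixels), "rvec" (rotation vector, rad) and "tvec" (3), from world to camera coordinates, as OpenCV has them; the wrist camera has in their place "hand_eye" (4x4, takes a point from camera to tool coordinates, whose origin is the TCP and whose axes are the flange's). Camera axes: x right, y down, z forward; pixel columns grow to the right and rows downward; lengths in mm; the calibration is good to about 2 mm. A picture is of the moment at which its call begins: read the wrist's pose just before it. There is no depth.
- ticket.close_job(): hands the job in; it is judged then, once.
The state is a dict: "time_s": time; "qpos": joint angles; "qd": joint speeds; "tau": joint torques, N m; "eef_pos": TCP position; "orientation": TCP orientation; "wrist_force": force on the tool from outside, world axes, zero at the start; "wrist_torque": the same for the moment, N m; "opening": opening from 0.0 (shut) to 1.0 (fully open); "grip_force": force on a finger pad.
Only numpy, scipy, OpenCV 4.12 (cv2) and the standard library are available. Lean on these libraries where they do the work, as an engineer would, in place of code of your own. Each camera call takes 0.05 s, during which the arm holds its last target. There are 200 camera calls.

## Working session

There is one attempt and no reset: what is moved stays moved. The work goes in short steps, Python scripts to look and compute and a shell command to move; the robot and the scene stay as the last step left them, time stands still between calls to the robot, and variables do not carry over. Pictures are saved under pics/ and viewed, at most 10 in all, crops included, and the job is handed in when it is done.

```bash
mkdir -p pics; cat > h.py <<'E'
import numpy as np,cv2
from scipy.spatial.transform import Rotation as R
from bench import get_obs,eyes,ticket,r
def cam(n):
    c=eyes.capture(n);K=np.array([[c['fx'],0,c['cx']],[0,c['fy'],c['cy']],[0,0,1]],float);return c,K
def ray(c,K,u,v,z):
    Rm=cv2.Rodrigues(np.array(c['rvec'],float))[0];t=np.array(c['tvec'],float).ravel()
    o=-Rm.T@t;d=Rm.T@np.linalg.inv(K)@[u,v,1];return o+d*(z-o[2])/d[2]
def proj(c,K,P):
    return cv2.projectPoints(np.array(P,float).reshape(-1,1,3),np.array(c['rvec'],float),np.array(c['tvec'],float),K,None)[0].reshape(-1,2)
def save(c,f,crop=None,s=1):
    im=c['color'][:,:,::-1]
    if crop: x0,y0,x1,y1=crop; im=im[y0:y1,x0:x1]
    cv2.imwrite(f,cv2.resize(im,None,fx=s,fy=s,interpolation=cv2.INTER_CUBIC))
E
python3 - <<'E'
from h import *
import pickle
o=get_obs();print({k:np.round(v,3) for k,v in o.items()})
for n in('scene','side'):
    c,K=cam(n);save(c,f'pics/{n}0.png',s=1.5);pickle.dump((c,K),open(f'{n}0.pkl','wb'))
    Rm=cv2.Rodrigues(np.array(c['rvec'],float))[0];print(n,-Rm.T@np.ravel(c['tvec']),K[0,0],Rm[2])
E
```

```text
{'time_s': np.float64(0.0), 'qpos': array([ 1.107,  0.6  , -0.003,  1.6  ,  0.002,  0.943, -0.08 ]), 'qd': array([ 0.001,  0.   ,  0.001, -0.001, -0.002, -0.001,  0.003]), 'tau': array([-1.0000e-03, -7.7644e+01,  1.5640e+00, -2.5800e+01,  1.2000e-02,
        9.0000e-03, -0.0000e+00]), 'eef_pos': array([ 273.303, -671.001,  230.406]), 'orientation': array([ 0.981,  0.192, -0.   , -0.001]), 'wrist_force': array([-0.079, -0.062, -0.312]), 'wrist_torque': array([-0.027,  0.04 , -0.011]), 'grip_force': np.float64(0.0), 'opening': np.float64(0.999)}
scene [ 908.81560462 -482.99987769  970.46562399] 379.3381055888261 [-0.40062585  0.43942385 -0.80399354]
side [379.10788172 832.4985774  900.77911404] 402.75834353703533 [ 0.08480041 -0.71381646 -0.69517979]
```

View pics/scene0.png

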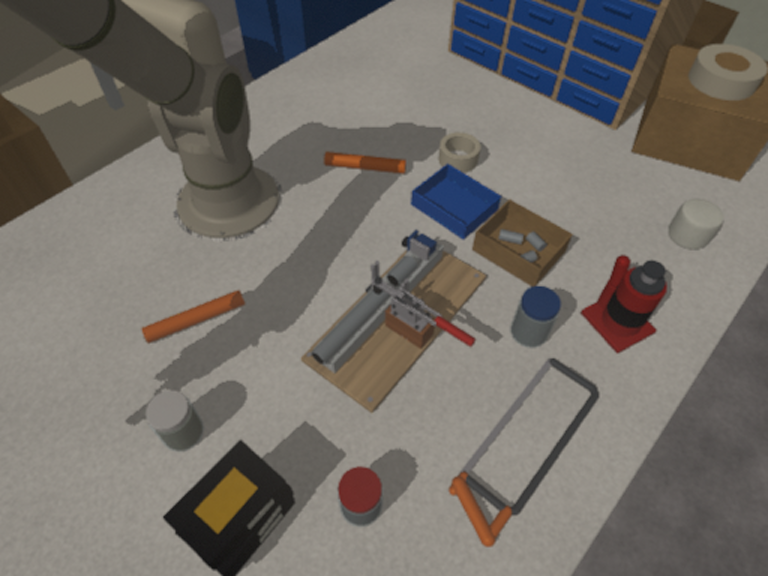

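View pics/side0.png

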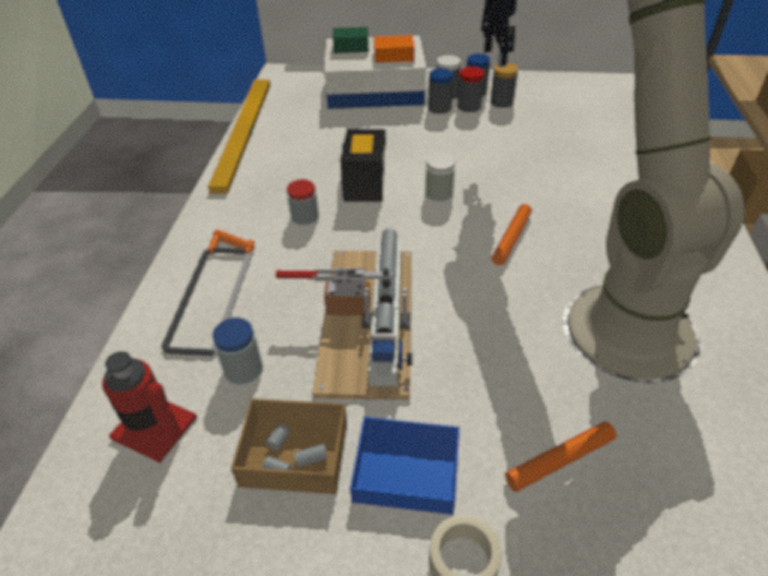

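Scene (1.5x pixels): the grey stock is in the groove from (318,355) to (385,290) and the cut piece is near (402,270). The red grip is at (455,330), the stop at (420,243), the tray at (455,200) and the scrap box at (522,240).
These could be mistaken for the pipes: the orange pipes at (193,316) and (365,162), and the grey scraps in the box at (510,237) and (535,242). I choose the grey ones in the groove and check them in a close crop.

```bash
python3 - <<'E'
from h import *
import pickle
a=pickle.load(open('scene0.pkl','rb'))[0];b=pickle.load(open('side0.pkl','rb'))[0]
save(a,'pics/a1.png',(198,145,338,277),4.5)
save(b,'pics/b1.png',(175,145,315,345),3)
E
```

```text
(no output)
```

View pics/a1.png

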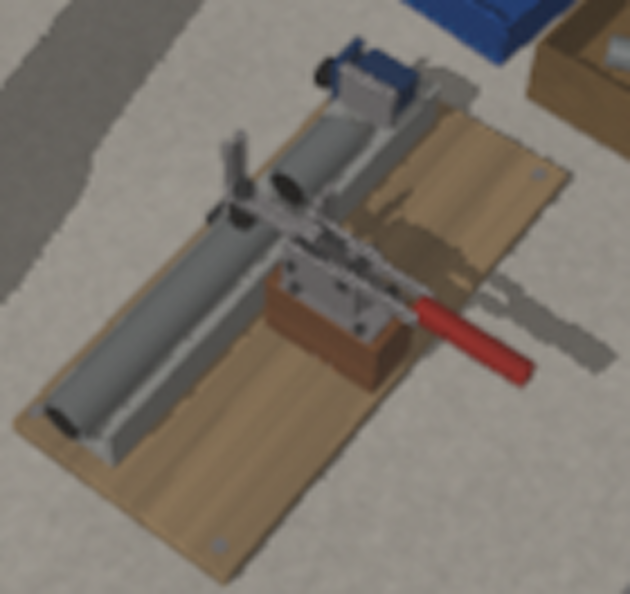

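View pics/b1.png

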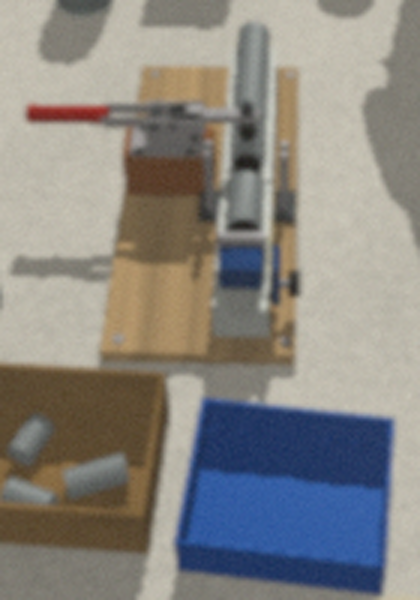

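Both crops show the grey stock in the groove under the clamp foot. The grey piece lies between the saw pins and the blue stop, and the red grip points away from the robot.

```bash
cat > fit.py <<'E'
from h import *
import pickle
from scipy.optimize import least_squares
S=pickle.load(open('scene0.pkl','rb'));D=pickle.load(open('side0.pkl','rb'))
fs=lambda u,v:(198+(u+.5)/4.5-.5,145+(v+.5)/4.5-.5)
fd=lambda u,v:(175+(u+.5)/3-.5,145+(v+.5)/3-.5)
for uv in [(15,425),(228,580),(572,175)]: print('board',ray(*S,*fs(*uv),15).round())
print('stock -y end',ray(*S,*fs(65,418),64).round(),'piece -y end',ray(*S,*fs(289,187),64).round())
print('grip end',ray(*S,*fs(529,372),106).round(),ray(*D,*fd(27,113),106).round())
print('piece +y end side',ray(*D,*fd(242,226),64).round())
print('tray rim side',[ray(*D,*fd(*p),45).round() for p in[(205,400),(393,420),(383,590),(180,545)]])
print('tray rim scene',[ray(*S,u/1.5,v/1.5,45).round() for u,v in[(412,192),(448,168),(500,203),(463,235)]])
print('boxrim side',[ray(*D,*fd(*p),60).round() for p in[(165,373),(147,550)]])
# fit: x,y,yaw,board y0
obs=[(S,fs(15,425),(-np.inf,0)),]
def T(p,P):
    c,s=np.cos(p[2]),np.sin(p[2]);P=np.array(P,float);return np.c_[p[0]+c*P[:,0]-s*P[:,1],p[1]+s*P[:,0]+c*P[:,1],P[:,2]]
def model(p):
    b,xb,sf,se,pe=p[3:8]
    A=T(p,[(xb,b,15),(xb+175,b,15),(xb+175,b+390,15),(0,se,64),(0,pe,64),(213,-37,106),(0,sf,64)])
    B=T(p,[(213,-37,106),(0,pe+60,64),(xb+175,b,15)])
    return np.r_[proj(*S,A),proj(*D,B)]
uv=np.array([fs(15,425),fs(228,580),fs(572,175),fs(65,418),fs(289,187),fs(529,372),fs(366,95),fd(27,113),fd(242,226),fd(142,68)])
f=least_squares(lambda p:(model(p)-uv).ravel(),[600,-300,0,-200,-50,110,-240,20],x_scale=[100,100,.1]+[50]*5)
p=f.x;print('fit',p.round(3));print(f.fun.reshape(-1,2).round(1).tolist())
E
python3 fit.py
```

```text
board [ 450. -184.   15.]
board [ 621. -171.   15.]
board [595. 216.  15.]
stock -y end [ 492. -176.   64.] piece -y end [478.  46.  64.]
grip end [691.  14. 106.] [694.   8. 106.]
piece +y end side [476.  98.  64.]
tray rim side [array([489., 275.,  45.]), array([334., 280.,  45.]), array([339., 425.,  45.]), array([491., 404.,  45.])]
tray rim scene [array([337., 276.,  45.]), array([349., 395.,  45.]), array([507., 382.,  45.]), array([503., 249.,  45.])]
boxrim side [array([523., 262.,  60.]), array([513., 417.,  60.])]
fit [ 4.77759e+02  3.39940e+01  6.90000e-02 -2.15114e+02 -4.57740e+01
  1.07167e+02 -2.10622e+02  8.61500e+00]
[[-0.5, -0.7], [0.2, 0.3], [0.0, -0.4], [0.0, 0.0], [-1.0, 0.6], [0.0, 0.8], [1.1, 1.0], [0.2, 0.8], [1.1, 1.2], [-0.7, -0.6]]
```

```bash
python3 -m inch '[[0,0,-10,0.159],[0,0,-10,0.159],[24,-53,0,0],[24,-53,0,0],[24,-53,0,0],[24,-53,0,0],[24,-53,0,0],[24,-53,-10,0],[24,-53,-10,0],[24,-53,-10,0],[24,-53,-10,0],[24,-53,-10,0]]' 0.0 30; python3 -m inch '[[24,-53,0,0],[24,-53,0,0],[24,-53,0,0],[0,0,0,0],[0,0,0,0]]'
cat >> h.py <<'E'
def wcam():
    o=get_obs();c,K=cam('wrist');H=np.array(c['hand_eye'],float)
    T=np.eye(4);T[:3,:3]=R.from_quat(o['orientation']).as_matrix();T[:3,3]=o['eef_pos']
    W=np.linalg.inv(T@H);c['rvec']=cv2.Rodrigues(W[:3,:3])[0];c['tvec']=W[:3,3];return c,K
E
python3 - <<'E'
from h import *
import pickle
S=pickle.load(open('scene0.pkl','rb'))
print('jarblue',ray(*S,541/1.5,303/1.5,110).round())
w=wcam();pickle.dump(w,open('w1.pkl','wb'));save(w[0],'pics/w1.png',s=1.5)
print(np.round(get_obs()['qpos'],2), get_obs()['orientation'].round(3), get_obs()['opening'])
E
```

```text
time_s: 1.6
eef_pos: [476.7, -124.3, 301.6]
orientation: [0.999, 0.034, -0.0, 0.0]
wrist_force: [1.2, -0.1, -0.1]
opening: 0.497
grip_force: 0.0
time_s: 2.22
eef_pos: [536.9, 37.0, 300.8]
orientation: [0.999, 0.035, -0.001, 0.0]
wrist_force: [-0.1, -0.5, 0.1]
opening: 0.503
grip_force: 0.0
jarblue [737. 160. 110.]
[-0.1   0.3  -0.09  1.94  0.04  0.91 -1.72] [ 0.999  0.034 -0.     0.   ] 0.4994288901124739
```

View pics/w1.png

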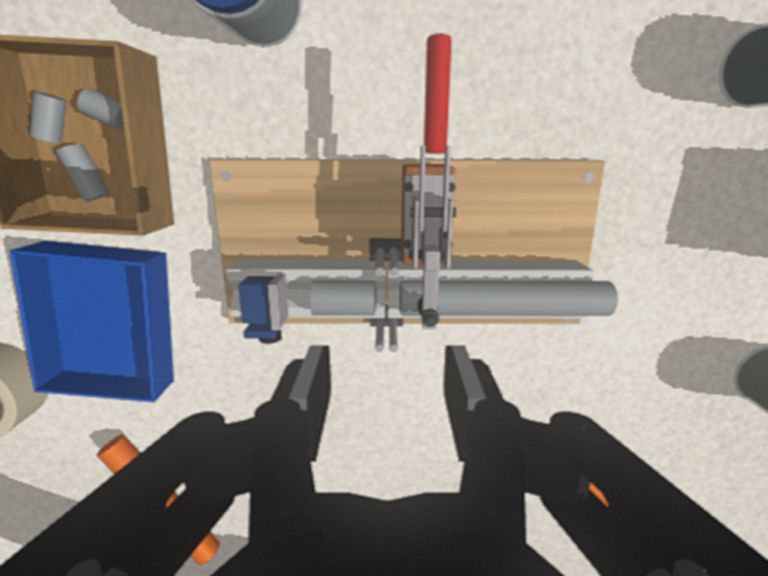

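The wrist view shows the red grip from (439,37) to (436,150). The piece spans x 312–376 at row 297 and the stock x 402–615. The stop face is at x≈285, and the tray corners are (13,250), (165,253), (153,400), (35,390).

```bash
python3 - <<'E'
from h import *
import pickle
w=pickle.load(open('w1.pkl','rb'))
q=lambda u,v,z:ray(*w,u/1.5,v/1.5,z)
J=np.array([478,34]);a=.069
def j(P): d=P[:2]-J;return np.round([np.cos(a)*d[0]+np.sin(a)*d[1],-np.sin(a)*d[0]+np.cos(a)*d[1]],1)
for n,u,v,z in [('gripend',439,37,106),('gripstart',436,150,106),('piece+',312,297,76),('piece-',376,297,78),('stock+',402,297,78),('stock-',615,298,64),('stopface',286,300,75),('stoptopface',288,277,92),('stoptopback',246,280,92),('foot',430,316,90),
 ('pin1',379,347,100),('pin2',393,347,100),('tr',13,250,45),('tr',165,253,45),('tr',153,400,45),('tr',35,390,45),('sheetR+',208,159,15),('bR-',603,160,15)]:
    P=q(u,v,z);print(n,P.round(1)[:2],'jig',j(P))
E
```

```text
gripend [691.3  11. ] jig [211.2 -37.6]
gripstart [614.8   5.1] jig [134.5 -38.3]
piece+ [476.9 103.4] jig [ 3.7 69.3]
piece- [481.7  43.9] jig [4.4 9.6]
stock+ [483.4  19.8] jig [  4.4 -14.5]
stock- [ 491.5 -185.8] jig [  -1.6 -220.2]
stopface [471.8 127.8] jig [ 0.3 94. ]
stoptopface [500.1 122.1] jig [28.1 86.3]
stoptopback [494.8 159. ] jig [ 25.3 123.5]
foot [471.1  -6.3] jig [ -9.6 -39.8]
pin1 [441.8  38.1] jig [-35.8   6.6]
pin2 [442.7  25.5] jig [-35.8  -6.1]
tr [494.  400.3] jig [ 41.2 364.3]
tr [501.2 252.5] jig [ 38.2 216.4]
tr [332.9 281.1] jig [-127.8  256.5]
tr [336.6 408.2] jig [-115.2  383.1]
sheetR+ [591.2 217.4] jig [125.6 175.1]
bR- [ 617.  -169.6] jig [ 124.6 -212.7]
```

```bash
python3 -m inch '[[41,12,0,0],[41,12,0,0],[42,12,20,0],[0,0,40,0],[0,0,40,0],[0,0,40,0],[0,0,40,0],[0,0,34,0],[0,0,0,0],[0,0,0,0]]'; python3 -m inch '[[0,0,0,0],[0,0,0,0],[0,0,0,0],[0,0,0,0],[0,0,0,0],[0,0,0,0]]' 1 30
```

```text
time_s: 3.52
eef_pos: [664.1, 8.9, 88.5]
orientation: [0.999, 0.034, 0.001, 0.0]
wrist_force: [-0.0, -0.2, 0.8]
opening: 0.502
grip_force: 0.0
time_s: 4.28
eef_pos: [664.5, 9.1, 89.0]
orientation: [0.999, 0.034, 0.001, 0.0]
wrist_force: [-1.5, -2.7, 6.5]
opening: 0.201
grip_force: 29.3
```

```bash
python3 -m inch '[[-0.5,0,-9.5,0],[-1.4,0,-9.4,0],[-2.3,0,-9.2,0],[-3.3,0,-8.9,0],[-4.1,0,-8.5,0],[0,0,0,0]]'; python3 -m inch '[[-5,0,-8.1,0],[-5.7,0,-7.5,0],[-6.5,0,-6.9,0],[-7.1,0,-6.3,0],[-7.7,0,-5.6,0],[-8.2,0,-4.8,0],[0,0,0,0],[0,0,0,0]]'
```

```text
time_s: 5.03
eef_pos: [650.9, 8.2, 133.6]
orientation: [0.999, 0.034, -0.001, 0.0]
wrist_force: [-0.8, -5.6, -1.6]
opening: 0.199
grip_force: 29.8
time_s: 6.02
eef_pos: [610.9, 5.5, 172.3]
orientation: [0.999, 0.034, -0.001, 0.0]
wrist_force: [-0.5, -5.9, -1.5]
opening: 0.197
grip_force: 29.9
```

```bash
python3 -m inch '[[0,0,0,0],[0,0,0,0],[0,0,0,0],[0,0,-30,0],[0,0,-40,0],[0,0,-20,0],[-43,-25,0,0],[-44,-26,0,0],[-44,-26,0,0],[0,0,0,0]]' -0.4 ; python3 -m inch '[[0,0,0,-0.175],[0,0,0,-0.175],[0,0,0,-0.175],[0,0,0,-0.175],[0,0,0,-0.175],[0,0,0,-0.175],[0,0,0,-0.175],[0,0,0,-0.175],[0,0,0,-0.17],[0,0,0,0],[0,0,0,0]]'
python3 - <<'E'
from h import *
import pickle
w=wcam();pickle.dump(w,open('w2.pkl','wb'));save(w[0],'pics/w2.png',s=1.5)
o=get_obs();print(np.round(o['qpos'],2));print(R.from_quat(o['orientation']).as_matrix().round(3))
E
```

```text
time_s: 7.28
eef_pos: [472.8, 75.9, 262.4]
orientation: [0.999, 0.036, -0.001, -0.0]
wrist_force: [1.7, 0.2, 0.3]
opening: 0.699
grip_force: 0.0
time_s: 8.65
eef_pos: [476.3, 74.0, 261.9]
orientation: [0.684, 0.729, 0.0, -0.0]
wrist_force: [-0.2, 0.1, 0.3]
opening: 0.702
grip_force: 0.0
[ 0.09  0.3  -0.46  2.09  0.19  0.8  -0.42]
[[-0.065  0.998  0.   ]
 [ 0.998  0.065  0.   ]
 [ 0.     0.    -1.   ]]
```

View pics/w2.png

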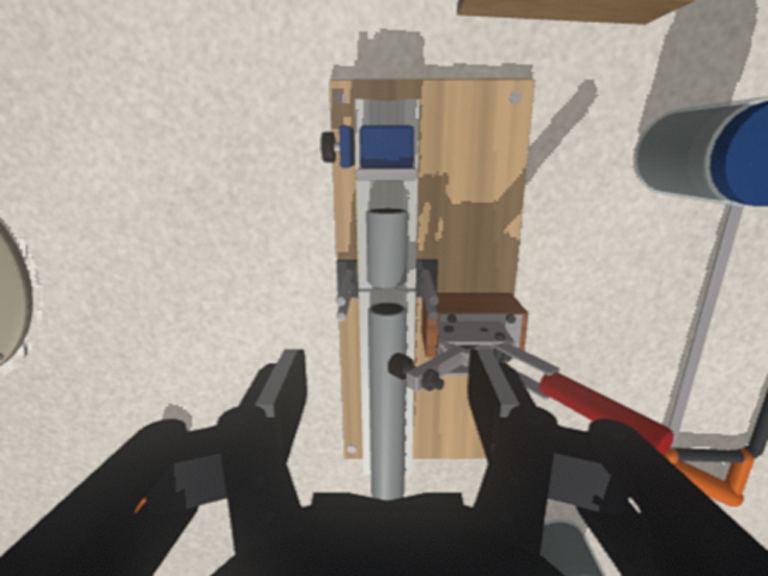

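The clamp is open, with its arm swung off the pipe. The piece spans rows 210–284 at column 387, the stop face's top edge is at row 180 and the stock's end at (387,307).

```bash
python3 - <<'E'
from h import *
import pickle
w=pickle.load(open('w2.pkl','rb'))
q=lambda u,v,z:ray(*w,u/1.5,v/1.5,z)
J=np.array([478,34]);a=.069
def j(P): d=P[:2]-J;return np.round([np.cos(a)*d[0]+np.sin(a)*d[1],-np.sin(a)*d[0]+np.cos(a)*d[1]],1)
for n,u,v,z in [('piece+',387,210,81),('piece-',387,284,81),('stock+',387,306,79),('stopface',388,169,92),('stopfacetopedge?',388,180,75),('stoptopback',388,126,92),('pin',342,300,100),('pin',430,300,100),('railtop+',388,100,54),('gripend',668,440,217)]:
    P=q(u,v,z);print(n,P.round(1)[:2],'jig',j(P))
E
```

```text
piece+ [473.3 107.7] jig [ 0.4 73.9]
piece- [477.1  48. ] jig [ 0.  14.1]
stock+ [478.3  28.2] jig [-0.1 -5.8]
stopface [472.  138.6] jig [  1.2 104.8]
stopfacetopedge? [472.6 129.8] jig [ 1.2 95.9]
stoptopback [470.1 167.7] jig [  1.4 133.9]
pin [442.7  38.9] jig [-34.9   7.4]
pin [510.7  43.3] jig [33.3  7. ]
railtop+ [468.9 188.3] jig [  1.6 154.6]
gripend [629.9  13.8] jig [150.1 -30.7]
```

```bash
python3 -m inch '[[4,-1,40,0],[0,0,45,0],[0,0,45,0],[0,0,40,0],[0,0,24,0],[0,0,10,0],[0,0,0,0],[0,0,0,0]]'; python3 -m inch '[[0,0,0,0],[0,0,0,0],[0,0,0,0],[0,0,0,0],[0,0,0,0]]' 1 40
```

```text
time_s: 9.7
eef_pos: [475.2, 78.3, 58.8]
orientation: [0.683, 0.731, 0.001, 0.0]
wrist_force: [-0.6, 0.4, 0.2]
opening: 0.701
grip_force: 0.0
time_s: 10.32
eef_pos: [475.9, 78.2, 59.0]
orientation: [0.683, 0.73, 0.001, 0.001]
wrist_force: [0.7, -0.5, 7.5]
opening: 0.378
grip_force: 39.0
```

```bash
python3 -m inch '[[0,0,-10,0],[0,0,-20,0],[0,0,-40,0],[0,0,-40,0],[40,-7,0,0],[44,-7,0,0],[44,-7,0,0],[44,-7,0,0],[44,-7,0,0],[44,-7,0,0],[0,0,0,0],[0,0,0,0]]'
python3 - <<'E'
from h import *
import pickle
w=cam('scene');pickle.dump(w,open('s3.pkl','wb'));save(w[0],'pics/s3.png',(230,60,400,188),4)
E
```

```text
time_s: 11.82
eef_pos: [414.7, 333.8, 168.1]
orientation: [0.683, 0.731, -0.001, 0.0]
wrist_force: [0.3, -0.5, -2.2]
opening: 0.377
grip_force: 40.1
```

View pics/s3.png

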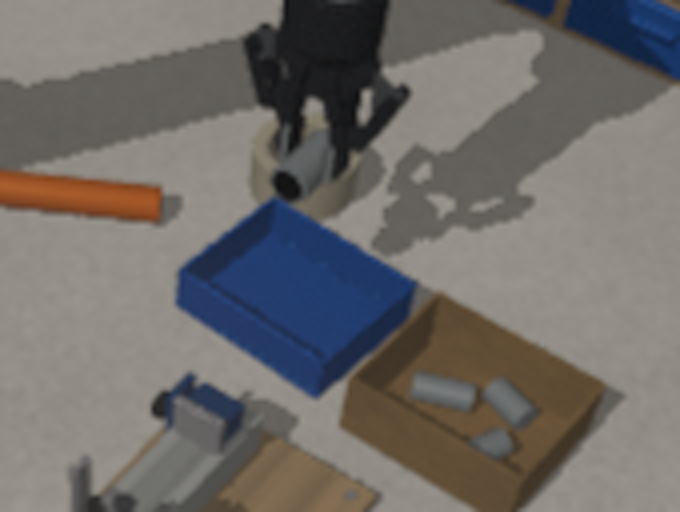

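The piece is held between the fingers at crop (305,165), and the tray below it is clear.

```bash
python3 -m inch '[[-5,5,40,0],[0,0,40,0],[0,0,35,0],[0,0,20,0],[0,0,8,0],[0,0,4,0],[0,0,0,0],[0,0,0,0]]'
```

```text
time_s: 12.88
eef_pos: [420.7, 330.1, 21.7]
orientation: [0.683, 0.731, 0.001, 0.0]
wrist_force: [-0.3, 0.2, -1.2]
opening: 0.381
grip_force: 40.1
```

```bash
python3 -m inch '[[0,0,3,0],[0,0,2,0],[0,0,0,0],[0,0,0,0]]'; python3 -m inch '[[0,0,0,0],[0,0,0,0],[0,0,0,0],[0,0,-20,0],[0,0,-40,0],[0,0,-40,0],[0,0,-40,0],[0,0,-30,0],[0,0,0,0]]' -0.2
python3 - <<'E'
from h import *
w=cam('side');save(w[0],'pics/d4.png',(195,250,355,370),4)
E
```

```text
time_s: 13.38
eef_pos: [420.4, 330.1, 16.1]
orientation: [0.683, 0.731, 0.0, 0.0]
wrist_force: [-0.8, -1.0, 2.7]
opening: 0.379
grip_force: 40.6
time_s: 14.5
eef_pos: [421.2, 330.7, 188.1]
orientation: [0.683, 0.731, 0.002, 0.0]
wrist_force: [0.9, 0.2, -0.7]
opening: 0.596
grip_force: 0.0
```

View pics/d4.png

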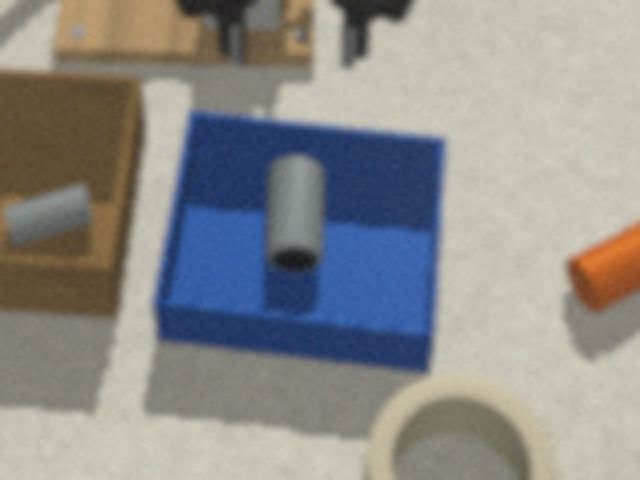

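```bash
python3 - <<'E'
from h import *
import pickle
D=pickle.load(open('side0.pkl','rb'))
p=proj(*D,[(418,360,21),(422,300,38),(418,360,60)]);print((p-[195,250])*4)
E
```

```text
[[294.42177622 266.19835321]
 [295.99472267 161.38385609]
 [294.43468299 232.39211778]]
```

```bash
python3 - <<'E'
from h import *
import pickle
S=pickle.load(open('scene0.pkl','rb'))
for u,v,z in[(167,410,100),(240,445,120),(167,515,120)]:print(ray(*S,u/1.5,v/1.5,z).round())
w=eyes.capture('wrist');print(np.array(w['hand_eye']).round(2))
E
python3 -m inch '[[0,0,-50,0],[-40,3,-30,0],[-50,3.5,0,0],[-50,3.5,0,0],[-50,3.5,0,0],[-50,3.5,0,0],[-50,3.5,0,0],[-50,3.5,0,0],[-50,3.5,0,0],[-50,3.5,0,0],[-50,4,0,0],[-50,4,0,0]]' 1 30; python3 -m inch '[[-5,0,0,0],[0,0,0,0],[0,0,0,0]]'
```

```text
[ 397. -424.  100.]
[ 540. -385.  120.]
[ 542. -521.  120.]
[[  -0.     -0.95   -0.3    78.67]
 [   1.     -0.     -0.     -1.14]
 [  -0.     -0.3     0.95 -143.35]
 [   0.      0.      0.      1.  ]]
time_s: 16.1
eef_pos: [495.5, -207.6, 264.5]
orientation: [0.683, 0.731, -0.001, -0.001]
wrist_force: [-0.0, 1.0, -0.1]
opening: -0.004
grip_force: 0.0
time_s: 16.48
eef_pos: [496.2, -209.5, 265.5]
orientation: [0.682, 0.731, -0.0, -0.001]
wrist_force: [0.9, 0.1, 0.2]
opening: 0.0
grip_force: 0.0
```

```bash
python3 -m inch '[[0,-1.4,45,0],[0,0,45,0],[0,0,45,0],[0,0,40,0],[0,0,22,0],[0,0,8,0],[0,0,0,0],[0,0,0,0]]'; python3 -m inch '[[6,0,0,0],[6,0,0,0],[4,0,0,0],[4,0,0,0],[4,0,0,0],[4,0,0,0],[4,0,0,0],[4,0,0,0]]'
```

```text
time_s: 17.48
eef_pos: [495.5, -211.0, 62.0]
orientation: [0.683, 0.731, 0.0, 0.001]
wrist_force: [-0.4, -0.8, -0.4]
opening: 0.0
grip_force: 0.0
time_s: 18.48
eef_pos: [492.6, -175.3, 61.0]
orientation: [0.683, 0.731, -0.0, 0.0]
wrist_force: [0.0, -4.5, 2.0]
opening: 0.004
grip_force: 2.3
```

```bash
python3 -m inch '[[5,0,0,0],[5,0,0,0],[5,0,0,0],[5,0,0,0],[5,0,0,0],[5,0,0,0],[5,0,0,0],[5,0,0,0],[5,0,0,0],[5,0,0,0]]';python3 -m inch '[[5,0,0,0],[5,0,0,0],[4,0,0,0],[3,0,0,0],[3,0,0,0],[0,0,0,0]]'
python3 - <<'E'
from h import *
import pickle
w=cam('scene');pickle.dump(w,open('s5.pkl','wb'));save(w[0],'pics/s5.png',(198,140,338,260),5)
E
```

```text
time_s: 19.73
eef_pos: [489.2, -125.0, 61.0]
orientation: [0.683, 0.731, 0.0, 0.0]
wrist_force: [1.6, -5.3, 1.9]
opening: -0.001
grip_force: 2.5
time_s: 20.48
eef_pos: [487.8, -104.8, 61.0]
orientation: [0.682, 0.731, 0.0, -0.0]
wrist_force: [1.2, -1.9, 1.1]
opening: -0.001
grip_force: 1.1
```

View pics/s5.png

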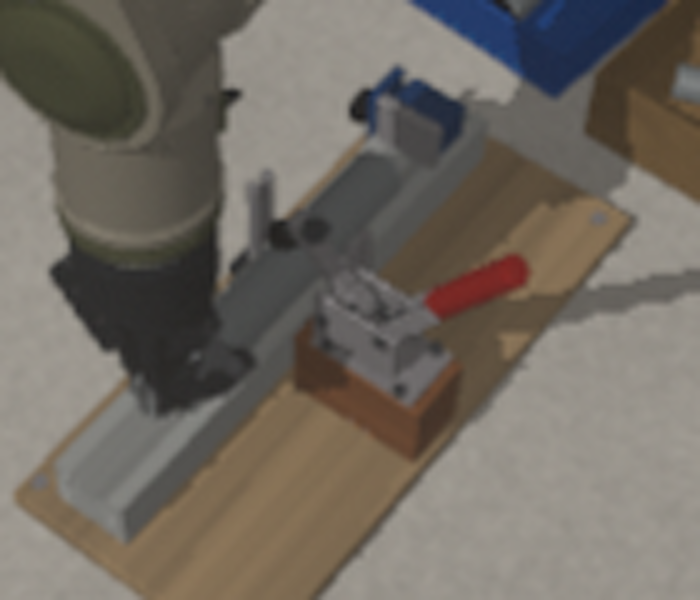

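The stock's front end is near (385,160), still short of the stop face at (405,135), and it lies properly in the groove.

```bash
python3 -m inch '[[2,0,0,0],[2,0,0,0],[2,0,0,0],[2,0,0,0],[2,0,0,0],[1,0,0,0]]'
python3 - <<'E'
from h import *
import pickle
S=pickle.load(open('s5.pkl','rb'));f=lambda u,v:(198+(u+.5)/5-.5,140+(v+.5)/5-.5)
J=np.array([478,34]);a=.069
def j(P): d=P[:2]-J;return np.round([np.cos(a)*d[0]+np.sin(a)*d[1],-np.sin(a)*d[0]+np.cos(a)*d[1]],1)
for n,u,v,z in[('pipe top end',382,155,79),('face top mid',410,108,92),('face bottom mid',402,150,54)]:print(n,j(ray(*S,*f(u,v),z)))
E
```

```text
time_s: 21.28
eef_pos: [486.9, -94.2, 60.9]
orientation: [0.683, 0.731, -0.0, -0.0]
wrist_force: [1.9, -3.8, 0.7]
opening: -0.002
grip_force: 1.8
pipe top end [ 0.7 72.8]
face top mid [ -1.9 104.2]
face bottom mid [ -2.9 101.1]
```

```bash
python3 -m inch '[[2,0,0,0],[2,0,0,0],[2,0,0,0],[2,0,0,0],[2,0,0,0],[1,0,0,0]]'; python3 -m inch '[[1,0,0,0],[1,0,0,0],[1,0,0,0]]'; python3 -m inch '[[1,0,0,0],[1,0,0,0]]'
```

```text
time_s: 22.02
eef_pos: [486.2, -83.3, 60.9]
orientation: [0.683, 0.731, -0.0, -0.0]
wrist_force: [1.6, -3.5, 0.3]
opening: 0.001
grip_force: 1.7
time_s: 22.4
eef_pos: [486.0, -80.4, 61.0]
orientation: [0.683, 0.731, -0.0, -0.0]
wrist_force: [1.7, -3.0, -1.3]
opening: -0.0
grip_force: 1.7
time_s: 22.65
eef_pos: [485.9, -80.0, 61.0]
orientation: [0.683, 0.73, -0.001, 0.001]
wrist_force: [2.9, -12.3, -2.3]
opening: 0.0
grip_force: 6.2
```

```bash
python3 -m inch '[[1,0,0,0],[1,0,0,0]]'
```

```text
time_s: 22.9
eef_pos: [485.8, -79.9, 61.1]
orientation: [0.684, 0.729, -0.001, 0.001]
wrist_force: [3.8, -19.3, -1.4]
opening: -0.0
grip_force: 10.0
```

```bash
python3 -m inch '[[-4,0,0,0],[-12,0,0,0],[0,0,-40,0],[0,0,-55,0],[0,0,-55,0],[0,0,-50,0],[50,0,0,0],[60,0,0,0],[60,0,0,0],[0,0,0,0],[0,0,0,0]]'
python3 - <<'E'
from h import *
import pickle
w=wcam();pickle.dump(w,open('w6.pkl','wb'));save(w[0],'pics/w6.png',(190,40,390,190),4);print(get_obs()['qpos'].round(2))
E
```

```text
time_s: 24.28
eef_pos: [474.9, 76.8, 260.7]
orientation: [0.682, 0.731, -0.0, -0.0]
wrist_force: [0.6, -0.2, -0.3]
opening: 0.001
grip_force: 0.0
[ 0.01  0.29 -0.37  2.09  0.15  0.78 -0.38]
```

View pics/w6.png

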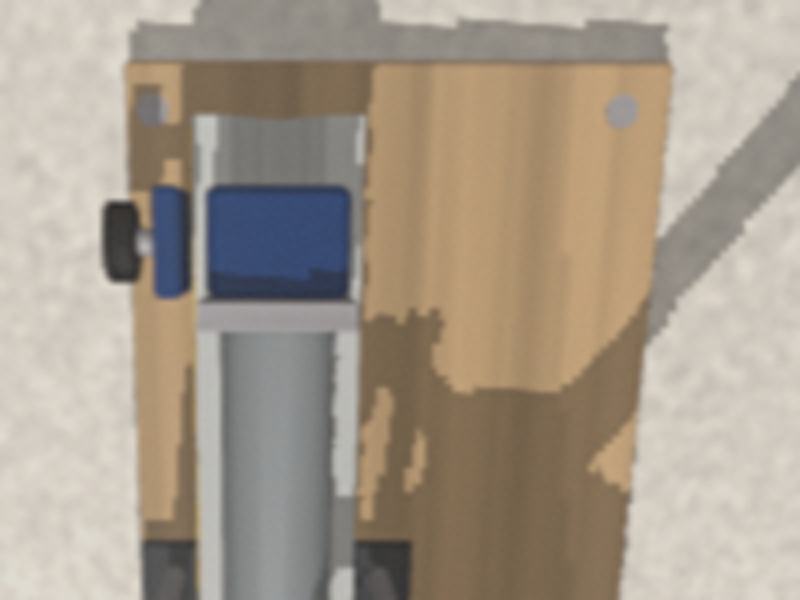

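The pipe's end is flush against the steel face plate at row 330, with no gap. The stop looks undisturbed.

```bash
python3 -m inch '[[0,0,0,0.175],[0,0,0,0.175],[0,0,0,0.175],[0,0,0,0.175],[0,0,0,0.175],[0,0,0,0.175],[0,0,0,0.175],[0,0,0,0.175],[0,0,0,0.17],[0,0,0,0]]' 0.0; python3 -m inch '[[43,27,0,0],[44,27,0,0],[44,26.5,0,0],[0,0,0,0],[0,0,0,0]]'
```

```text
time_s: 25.58
eef_pos: [475.3, 75.7, 260.9]
orientation: [0.999, 0.034, -0.0, 0.0]
wrist_force: [0.4, -0.2, -0.6]
opening: 0.501
grip_force: 0.0
time_s: 26.2
eef_pos: [610.8, 5.1, 260.4]
orientation: [0.999, 0.035, -0.001, -0.0]
wrist_force: [-0.6, -0.7, 0.4]
opening: 0.498
grip_force: 0.0
```

```bash
python3 -m inch '[[0,0,30,0],[0,0,30,0],[0,0,20,0],[0,0,8,0],[0,0,0,0],[0,0,0,0]]'; python3 -m inch '[[0,0,0,0],[0,0,0,0],[0,0,0,0],[0,0,0,0],[0,0,0,0]]' 1 40
```

```text
time_s: 26.95
eef_pos: [611.8, 6.0, 173.9]
orientation: [0.999, 0.035, 0.001, -0.0]
wrist_force: [-0.0, 1.4, 0.8]
opening: 0.502
grip_force: 0.0
time_s: 27.58
eef_pos: [612.3, 5.5, 173.6]
orientation: [0.999, 0.034, 0.001, 0.0]
wrist_force: [1.8, -2.2, 5.2]
opening: 0.192
grip_force: 39.2
```

Handle gripped. Next, the reverse arc.

```bash
python3 -m inch '[[8.2,0,4.8,0],[7.7,0,5.6,0],[7.1,0,6.3,0],[6.5,0,6.9,0],[5.7,0,7.5,0],[5,0,8.1,0],[4.1,0,8.5,0],[3.3,0,8.9,0],[2.3,0,9.2,0],[0,0,0,0]]'; python3 -m inch '[[1.4,0,9.4,0],[0.5,0,5,0],[0,0,2.5,0],[0,0,0,0],[0,0,0,0]]'
```

```text
time_s: 28.82
eef_pos: [663.0, 8.9, 107.0]
orientation: [0.999, 0.034, 0.001, 0.0]
wrist_force: [5.6, -2.8, -0.7]
opening: 0.196
grip_force: 43.0
time_s: 29.45
eef_pos: [664.8, 9.1, 91.6]
orientation: [0.999, 0.034, 0.002, 0.0]
wrist_force: [2.5, -2.7, 10.6]
opening: 0.196
grip_force: 44.5
```

```bash
python3 -m inch '[[0,0,1.5,0],[0,0,1.5,0],[0,0,0,0]]'; python3 -m inch '[[0,0,1,0],[0,0,1,0],[0,0,0,0]]'
```

```text
time_s: 29.82
eef_pos: [664.9, 9.0, 91.1]
orientation: [0.999, 0.034, 0.002, 0.0]
wrist_force: [-5.8, -2.4, 34.5]
opening: 0.191
grip_force: 46.9
time_s: 30.2
eef_pos: [665.1, 9.1, 90.5]
orientation: [0.999, 0.034, 0.003, 0.0]
wrist_force: [-8.4, -2.4, 46.5]
opening: 0.19
grip_force: 48.6
```

```bash
python3 -m inch '[[0,0,-2,0],[0,0,-1.5,0],[0,0,0,0]]'; python3 -m inch '[[0,0,0,0],[0,0,0,0],[0,0,0,0],[0,0,-30,0],[0,0,-40,0],[0,0,-40,0],[0,0,-40,0],[0,0,0,0]]' 0.0
python3 - <<'E'
from h import *
import pickle
for n in('scene','side'):
    S=cam(n);pickle.dump(S,open(n+'7.pkl','wb'));im=S[0]['color'].astype(int)
    o=pickle.load(open(n+'0.pkl','rb'))[0]['color'].astype(int)
    red=lambda a:np.argwhere((a[...,0]>120)&(a[...,1]<60)&(a[...,2]<60))
    box=(slice(150,260),slice(180,340)) 
    for a in(o,im):
        k=red(a[box]);print(n,len(k),k.mean(0).round(1),k.min(0),k.max(0))
E
```

```text
time_s: 30.58
eef_pos: [665.1, 9.1, 91.0]
orientation: [0.999, 0.034, 0.002, 0.0]
wrist_force: [0.8, -2.7, 19.2]
opening: 0.19
grip_force: 45.5
time_s: 31.58
eef_pos: [664.6, 9.6, 241.8]
orientation: [0.999, 0.034, 0.003, -0.0]
wrist_force: [-0.5, -0.4, -0.2]
opening: 0.505
grip_force: 0.0
scene 115 [ 70.5 122.2] [ 62 110] [ 79 134]
scene 122 [ 70.5 122.3] [ 62 110] [ 79 134]
side 48 [32.3 17. ] [31  5] [33 29]
side 48 [32.3 16.9] [31  5] [33 29]
```

```bash
python3 -c "
from h import *
print(ticket.close_job())"
```

```text
the job is handed in; nothing more can be done
None
```

I handed the job in at about 32 s with the cut piece in the blue tray, the long pipe pushed flush against the stop at about 19 N, and the clamp handle fully down with its grip in the same image position as at the start; the clamp's hold on the pipe was not measured, and no verdict came back.

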